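# Shut the tilt-out bin and lock it with the slip-clutch thumbscrew

## Task

Swing the tilt-out bin under the tray's front lip fully shut. Then turn the winged thumbscrew on the lip clockwise, seen from its head, to lock it: tighten until the clutch slips for the first time and stop right there, with the pointer still against its stop, then let go. Leave the wrench, pliers, dish and jar around the tray where they are.

Things in the scene. Friction and masses are not known exactly. Their poses are not given: they have to be found in the camera images.
- tray: blue plastic tray, 200 (x) x 400 (y) x 130 mm high, four open bins side by side, fixed. Origin: on the bench below the middle of its front wall; x to its back (away from the robot at yaw 0), y to its left seen from the robot, z up. A lip 8 mm thick runs along the front (x -0.065 to 0, top z 0.130). The tilt-out bin hangs below it; the thumbscrew stands on a sloping metal boss on the lip near the left end, y 0.145
- tilt_bin (a joint): opening of the tilt-out bin, rad: 0 = shut (front wall upright, 7 mm proud of the lip; hard stop), up to 0.8 swung forward to tray -x. 240 mm wide (tray y -0.175 to 0.065), front wall 90 mm high. The hinge runs along tray y at the front wall's lower edge, tray x -0.072, z 0.014. It is stiff: the bin stays where left; 2 to 6 N at its upper edge moves it
- bin_edge (a point): middle of the upper outer edge of the tilt-out bin's front wall, 90 mm from the hinge, at tray y -0.055; its axes are the tray's when the bin is shut and turn with the bin
- wing_mid (a point): middle of the thumbscrew's black wing head, a bar 70 mm long (point x), 14 mm thick (point y: grip across it), 32 mm high (point z, along the screw's axis, out of the head). The axis leans 29 degrees from vertical to the tray's front (-x). 30 mm below the middle is a steel collar, 34 mm across, with a pointer arm. Clockwise seen from the head tightens; it does not rise or sink as it turns
- spindle (a joint): angle of the screw under the head (steel collar with pointer arm), rad, growing as it is tightened. At 2.4 the pointer meets a steel stop post on the boss: home, a hard stop. It starts 0.8 to 2.1 rad before that. Friction 0.05 N m; it stays where it is left
- wing (a joint): slip of the wing head on the screw, rad: starts at 0, grows as the head turns clockwise while the screw stands still. The head carries the screw along until that is home; then the clutch slips at a steady 0.18 N m and the head turns alone, with no click and no end. A slip of 0.03 to 0.6 counts as the first; more is too far. Turning the head back loosens the screw
- wrench_mid (a point): chrome adjustable wrench, 180 mm long, 12 mm high, lying in front of the tray; middle of it. Leave alone
- pliers_mid (a point): red plastic pliers, 170 mm long, 14 mm high, lying in front of the bin; at its pivot. Leave alone
- dish_rim (a point): white ceramic dish, 120 mm across, 35 mm high, at the tray's right front corner; centre of its mouth. Leave alone
- jar_at (a point): glass jar, 72 mm across, 90 mm high, left of the tray, near the front; centre. Leave alone

How it is judged (in metres and radians):
On the way, in this order (a step that is already met when the one before it is completed fails the run):
1. the tilt-out bin is swung shut while the screw is not yet home (value of joint tilt_bin below 0.06 rad and value of joint spindle below 2.2 rad), for 0.2 s.
2. the screw is home and its clutch has slipped (value of joint spindle above 2.3 rad and value of joint wing above 0.03 rad), for 0.1 s.
At the end, for the whole second after the job is handed in: the bin is shut (within 0.06 rad), the screw is home (spindle above 2.3 rad), its clutch has slipped between 0.03 and 0.6 rad, everything is at rest and let go (all of step 2 and value of joint tilt_bin below 0.06 rad and value of joint wing below 0.6 rad and velocity of joint each of spindle, wing below 0.05 rad/s); the robot touches nothing.
It fails at once if the clutch is run on past its first slip (more than 0.6 rad) (value of joint wing above 0.6 rad).
It fails at once if a bystander is moved more than 30 mm (distance of any of wrench_mid, pliers_mid, dish_rim, jar_at from where it was at the start of the episode above 0.03 m).
It also fails if it takes over 64 s, if anything falls off the work surface, if the arm or the gripper's body presses on something with over 40 N, if the wrist force passes 120 N, or if a joint passes its speed limit or range.

## Robot

A 7-joint arm with a two-finger parallel gripper is mounted at the origin on the work surface. World frame = base frame: x ahead of the robot, y to its left, z up, the work surface at z = 0. Lengths are in m, angles in degrees, forces in N, time in s.
With the tool pointing down it reaches from about 0.425 to 0.875 m from the base axis. Payload 4.7 kg.
Tool frame: the origin (TCP) lies on the front face of the gripper's body, between the roots of the fingers; the fingertips stand 70 mm ahead of it and the grasp point (between the pads) lies 51 mm ahead of it; z points along the fingers, y is the direction in which the jaws open and shut (so a half turn about z gives the same grasp; the last joint's range is limited). The gripper opens to 87 mm and grips with 3 to 60 N. Pads are 19 mm wide; open, the fingers measure 117 mm over their backs; the gripper's body (75 mm by 190 mm) begins 51 mm behind the grasp point.
Start: joints at [-65.426, 18.392, -4.016, 83.108, 1.295, 78.541, -3.26], TCP at [0.262, 0.595, 0.292] pointing down, gripper open.
Joint ranges: [-163.93, 163.93], [-17.29, 119.83], [-79.2, 71.16], [3.27, 140.29], [-89.18, 269.18], [5.43, 117.66], [-154.24, 154.24]. Speed limits (degrees/s): [147.25, 147.25, 180, 180, 180, 180, 180].

## Interface

Orientations are given as [roll, pitch, yaw] about the fixed x, y, z axes, in that order (R = Rz(yaw) Ry(pitch) Rx(roll)).
In Python, from cell import env gives the robot as it stands.
- The arm moves only by the tool drive_tool, never from a script. Its argument "commands" is a list of rows, each a list of 7 numbers: the shift along the tool's x, y, z in cm, then the turn, a rotation vector about the tool's x, y, z in degrees, then the opening, from 0 (shut) to 1 (fully open). In form: [[tx, ty, tz, rx, ry, rz, hand], ...]. A call has 1 to 20 rows; each row shifts and turns the commanded pose from where the row before left it, along the tool's axes as they then stand; what a row does not reach is not made up. A row lasts 1/12 s, in which the tool goes at most 41.7 mm and 7.16 degrees, less where a joint would pass 70% of its speed; a pose out of reach is approached as far as the arm can. A call is refused whole if a number of a shift passes 4.17 or a number of a turn 7.16, either way. A call with a gripper value outside its range is refused whole. The fingers move at their own pace and stop on an object; "force" is the grip in N (left out, the last holds). Time passes only in rows, so rows that do not move let the fingers close. It gives the time, the measured TCP pose, the force and the opening at its end, in the units of the state.
- env.get_obs(): the state, without advancing time (a new reading comes with each control period).
- env.read_camera(name): name is "scene" or "side" or "wrist"; returns a dict with "img" (400x640x3 uint8, blue, green, red), "mtx" (3x3 intrinsics, pixels), "pose" (4x4, takes a point from camera to world coordinates). Camera axes: x right, y down, z forward; pixel columns grow to the right and rows downward; lengths in m; the calibration is good to about 2 mm. The wrist camera is an equidistant fisheye: a pixel r from the principal point sees the ray r / f radians off the axis. A picture is of the moment at which its call begins. There is no depth.
- env.sign_off(): hands the job in, once; it reports no verdict.
The state is a dict: "time_s": time; "qpos": joint angles; "joint_velocities": joint speeds; "effort": joint torques, N m; "tool_pos": TCP position; "tool_rot": TCP orientation; "force": force on the tool from outside, world axes, zero at the start; "wrist_torque": the same for the moment, N m; "grip_width": finger opening in m.
Only numpy, scipy, OpenCV 4.12 (cv2) and the standard library are available. Lean on these libraries where they do the work, as an engineer would, in place of code of your own. Each camera call takes 0.05 s, during which the arm holds its last target.

## Working session

There is one attempt and no reset: what is moved stays moved. The work goes in short steps, Python scripts to look and compute and a tool call to move; the robot and the scene stay as the last step left them, time stands still between calls to the robot, and variables do not carry over. Pictures are saved under pics/ and viewed, and the job is handed in when it is done.

Besides the shell and the picture viewer there is one more tool, called after "Call:" as name(argument=value, ...), one argument or row to a line, values as JSON. drive_tool: Moves the arm, as the interface text tells. Its arguments: {"type":"object","properties":{"commands":{"type":"array"},"force":{"type":"number"}},"required":["commands"]}

```bash
mkdir -p pics; ls
python3 - <<'E'
from cell import env
import cv2
o=env.get_obs()
print({k:(v if not hasattr(v,'round') else v) for k,v in o.items()})
for n in ["scene","side","wrist"]:
    c=env.read_camera(n); cv2.imwrite(f"pics/{n}0.png",c["img"]); print(n,c["mtx"].tolist(),c["pose"].round(4).tolist())
E
```

```text
pics
{'time_s': 0.0, 'qpos': array([-65.42634388,  18.43880442,  -4.01611591,  83.17654102,
         1.29553793,  78.54295332,  -3.25946249]), 'joint_velocities': array([-0.05035892, -0.03910487,  0.02515807,  0.01079359,  0.09010218,
       -0.0453669 , -0.04432249]), 'effort': array([-6.08243022e-05, -4.91285276e+01, -4.03896226e-01, -3.12534428e+01,
       -6.40179100e-02,  4.40077053e-02,  1.73795243e-04]), 'tool_pos': array([0.26180831, 0.59445686, 0.29115003]), 'tool_rot': array([-1.79886983e+02,  6.31609875e-03,  1.56237336e+02]), 'force': array([ 0.49400753,  0.04966949, -0.06944612]), 'wrist_torque': array([ 0.04893898, -0.00044213, -0.00033185]), 'grip_width': 0.08687499616827539}
scene [[489.5125471424539, 0.0, 316.5154239450251], [0.0, 489.5125471424539, 202.63950114066932], [0.0, 0.0, 1.0]] [[0.7906, 0.5103, -0.3384, 0.9499], [0.612, -0.6425, 0.461, -0.5662], [0.0178, -0.5716, -0.8203, 1.0413], [0.0, 0.0, 0.0, 1.0]]
side [[369.7627597303043, 0.0, 310.8151357822918], [0.0, 369.7627597303043, 199.64450917299183], [0.0, 0.0, 1.0]] [[-0.8627, -0.3624, 0.3528, 0.2614], [-0.5058, 0.6174, -0.6025, 0.4891], [0.0005, -0.6982, -0.7159, 0.7442], [0.0, 0.0, 0.0, 1.0]]
wrist [[309.70691628693146, 0.0, 317.7939955358673], [0.0, 309.70691628693146, 204.5868573746731], [0.0, 0.0, 1.0]] [[0.4031, 0.8774, 0.2603, 0.1905], [0.9152, -0.3856, -0.1175, 0.6256], [-0.0027, 0.2856, -0.9583, 0.3841], [0.0, 0.0, 0.0, 1.0]]
```

View pics/scene0.png

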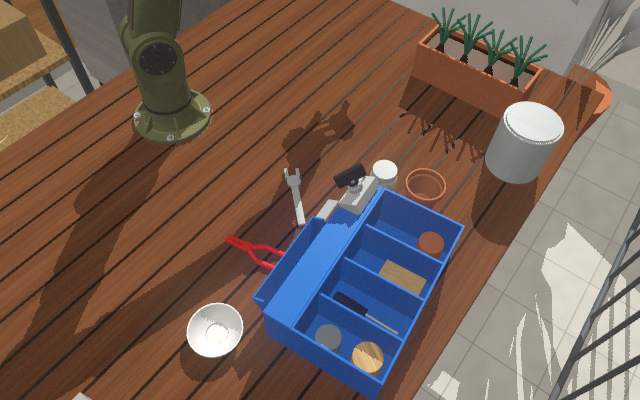

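View pics/side0.png

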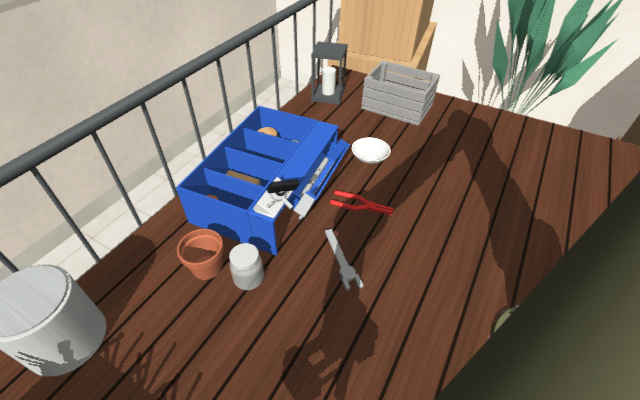

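View pics/wrist0.png

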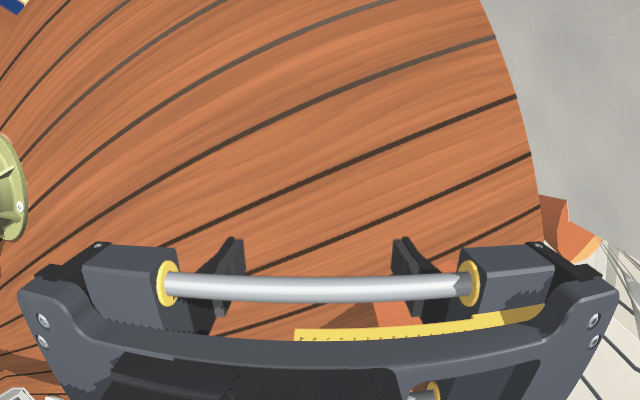

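Run:
```python
import cv2
a=cv2.imread("pics/scene0.png"); b=cv2.imread("pics/side0.png")
cv2.imwrite("pics/s1.png",cv2.resize(a[155:400,235:480],(735,588*245//245),interpolation=cv2.INTER_CUBIC)[:600] if 0 else cv2.resize(a[150:350,240:480],None,fx=3,fy=3,interpolation=cv2.INTER_CUBIC))
cv2.imwrite("pics/s2.png",cv2.resize(b[95:265,170:400],None,fx=3.4,fy=3.4,interpolation=cv2.INTER_CUBIC))
```

```text
(no output)
```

View pics/s1.png

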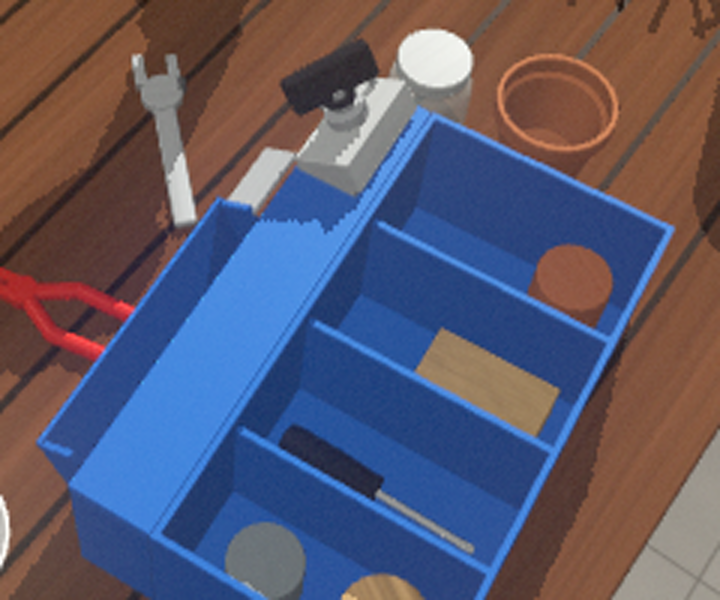

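View pics/s2.png

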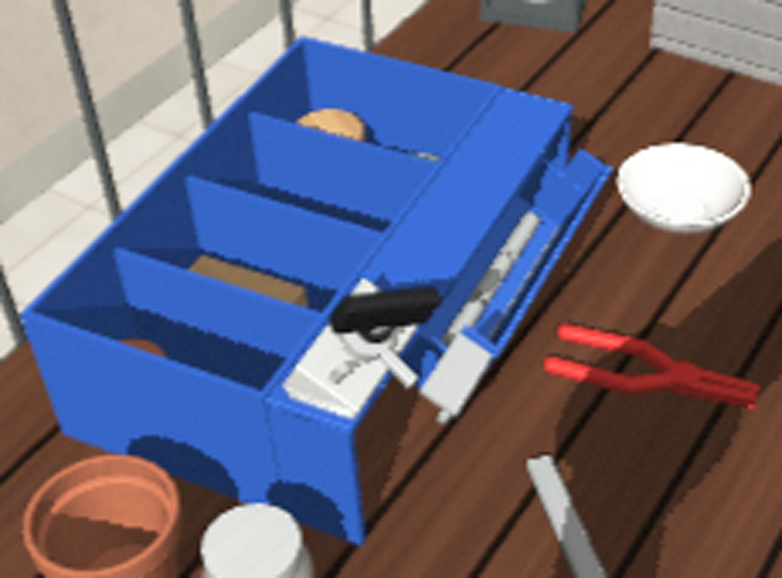

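```bash
cat > h.py <<'E'
import numpy as np, json
from scipy.optimize import least_squares
from scipy.spatial.transform import Rotation as R
S=([[489.5125,0,316.5154],[0,489.5125,202.6395],[0,0,1]],[[0.7906,0.5103,-0.3384,0.9499],[0.612,-0.6425,0.461,-0.5662],[0.0178,-0.5716,-0.8203,1.0413],[0,0,0,1]])
D=([[369.76276,0,310.8151],[0,369.76276,199.6445],[0,0,1]],[[-0.8627,-0.3624,0.3528,0.2614],[-0.5058,0.6174,-0.6025,0.4891],[0.0005,-0.6982,-0.7159,0.7442],[0,0,0,1]])
def proj(c,P):
    K,T=map(np.array,c); p=(np.asarray(P)-T[:3,3])@T[:3,:3]; q=p@K.T; return q[...,:2]/q[...,2:]
def tw(t,p):
    p=np.asarray(p,float); c,s=np.cos(t[2]),np.sin(t[2])
    return np.stack([t[0]+c*p[...,0]-s*p[...,1],t[1]+s*p[...,0]+c*p[...,1],p[...,2]],-1)
E
python3 - <<'E'
from h import *
so=[((464,226.7),(.2,.2,.13)),((381,383),(.2,-.2,.13)),((264,312.3),(-.065,-.2,.13)),((381.7,186.7),(0,.2,.13))]
do=[((177.4,187.6),(.2,.2,.13)),((258.8,106.2),(.2,-.2,.13)),((337.6,125.3),(-.065,-.2,.13)),((275.9,218.5),(-.065,.2,.13))]
def f(t):
    return np.concatenate([(proj(S,tw(t,[b for a,b in so]))-[a for a,b in so]).ravel(),(proj(D,tw(t,[b for a,b in do]))-[a for a,b in do]).ravel()])
best=min((least_squares(f,[.6,0,y]) for y in np.arange(-3,3,1)),key=lambda r:r.cost)
t=best.x;print(t,np.degrees(t[2]),best.fun.reshape(-1,2).round(1).tolist())
def g(a):
    e=[]
    for y in (-.175,.065): e.append([-.072-.09*np.sin(a),y,.014+.09*np.cos(a)])
    return tw(t,e)
for a in (.2,.3,.4,.5,.6,.7): print(a,proj(S,g(a)).round(1).tolist(),proj(D,g(a)).round(1).tolist())
np.save("tray.npy",t)
E
```

```text
[ 0.68950943 -0.12256721  0.11994485] 6.8723334206853295 [[-1.3, -1.9], [1.1, 1.6], [-3.1, 0.0], [0.1, 0.1], [-1.4, -0.4], [-1.0, -1.2], [0.6, -0.6], [-1.7, 2.0]]
0.2 [[258.8, 301.7], [318.8, 217.8]] [[342.7, 139.4], [309.3, 193.1]]
0.3 [[255.4, 300.1], [315.5, 216.7]] [[345.5, 140.8], [312.5, 194.7]]
0.4 [[252.2, 298.7], [312.3, 215.8]] [[348.2, 142.3], [315.7, 196.6]]
0.5 [[249.1, 297.6], [309.3, 215.2]] [[350.8, 144.1], [318.7, 198.6]]
0.6 [[246.3, 296.7], [306.5, 214.9]] [[353.1, 146.1], [321.5, 200.8]]
0.7 [[243.8, 296.1], [303.9, 214.9]] [[355.3, 148.2], [324.1, 203.2]]
```

Run:
```python
import cv2
from h import *
a=cv2.imread("pics/scene0.png"); b=cv2.imread("pics/side0.png")
A=cv2.resize(a[155:215,320:390],None,fx=8,fy=8,interpolation=cv2.INTER_CUBIC)
B=cv2.resize(b[165:240,245:335],None,fx=8,fy=8,interpolation=cv2.INTER_CUBIC)
cv2.imwrite("pics/w1.png",A);cv2.imwrite("pics/w2.png",B)
```

```text
(no output)
```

View pics/w1.png

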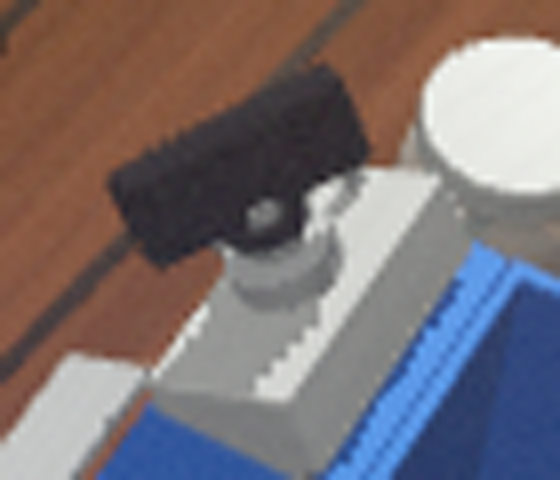

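View pics/w2.png

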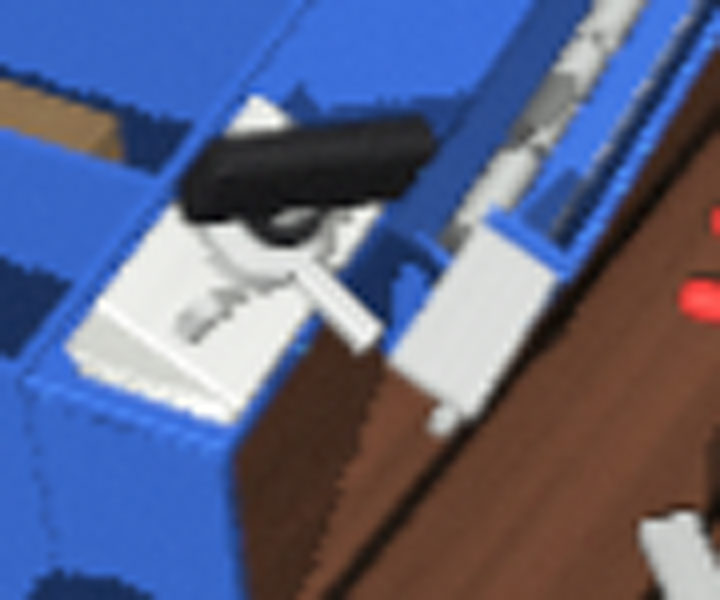

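```bash
cat > wing.py <<'E'
from h import *
import cv2
from scipy.optimize import minimize
th=np.radians(29);ax=np.array([-np.sin(th),0,np.cos(th)]);e1=np.array([np.cos(th),0,np.sin(th)]);e2=np.array([0,1.,0])
def box(c,phi,d=(.07,.014,.032)):
    wx=np.cos(phi)*e1+np.sin(phi)*e2; wy=np.cross(ax,wx)
    return np.array([c+i*d[0]/2*wx+j*d[1]/2*wy+k*d[2]/2*ax for i in(-1,1) for j in (-1,1) for k in (-1,1)])
def mask(poly,o,sh=(700,800)):
    m=np.zeros(sh,np.uint8); cv2.fillConvexPoly(m,np.round((poly-o)*8*16).astype(np.int32),1,shift=4); return m>0
E
python3 - <<'E'
from wing import *
t=np.load("tray.npy")
P1=np.array([(110,180),(325,65),(345,85),(370,150),(345,170),(160,265),(125,225)])/8+[320,155]
P2=np.array([(180,195),(205,142),(415,113),(435,135),(410,195),(195,222)])/8+[245,165]
M=[(S,mask(P1,np.array([320,155])),np.array([320,155])),(D,mask(P2,np.array([245,165])),np.array([245,165]))]
def cost(v):
    b=tw(t,box(v[:3]/10,v[3])); r=0
    for c,m,o in M:
        h=cv2.convexHull(proj(c,b).astype(np.float32))[:,0]; q=mask(h,o); r+=1-(m&q).sum()/(m|q).sum()
    return r
rs=[]
for ph in np.arange(0,3.1,.3):
    r=minimize(cost,[-.35,1.45,1.9,ph],method="Nelder-Mead",options=dict(initial_simplex=np.array([-.35,1.45,1.9,ph])+np.vstack([np.zeros(4),np.diag([.15,.15,.15,.3])]),maxiter=400)); rs.append((r.fun,r.x))
rs.sort(key=lambda r:r[0])
for r in rs[:4]: print(r[0],r[1][:3]/10,np.degrees(r[1][3]))
v=rs[0][1]; print(tw(t,v[:3]/10)); np.save("wing.npy",[*v[:3]/10,v[3]])
a=cv2.imread("pics/scene0.png"); b=cv2.imread("pics/side0.png")
T=[(x,y,.13) for x,y in((.2,.2),(.2,-.2),(-.065,-.2),(-.065,.2))]
o=[]
for im,c,x0,y0,w,h in((a,S,240,150,240,200),(b,D,170,95,240,200)):
    z=cv2.resize(im[y0:y0+h,x0:x0+w],None,fx=3,fy=3,interpolation=cv2.INTER_CUBIC)
    f=lambda p:np.round((proj(c,tw(t,p))+.5-[x0,y0])*3-.5).astype(np.int32)
    cv2.polylines(z,[f(T)],True,(0,255,255),1); cv2.line(z,f([(0,.2,.13)])[0].tolist(),f([(0,-.2,.13)])[0].tolist(),(0,255,255),1)
    cv2.polylines(z,[cv2.convexHull(f(box(v[:3]/10,v[3])))],True,(0,255,0),1)
    o.append(z)
cv2.imwrite("pics/o1.png",o[0]);cv2.imwrite("pics/o2.png",o[1])
E
```

```text
0.45360871794212665 [-0.06302014  0.14933177  0.18649262] 232.60870047101193
0.4537001037574442 [-0.06286811  0.14896765  0.18671556] 233.51423728869295
0.45389512210214344 [-0.06300347  0.14927734  0.18660226] 233.3081505525654
0.4541670274956594 [-0.06314168  0.14921445  0.18642967] 53.1161706188677
[0.60907342 0.01815082 0.18649262]
```

View pics/o1.png

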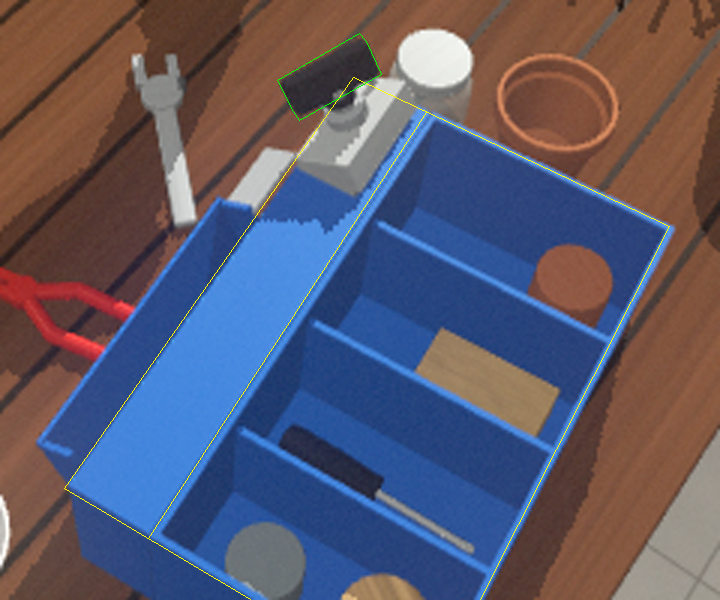

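View pics/o2.png

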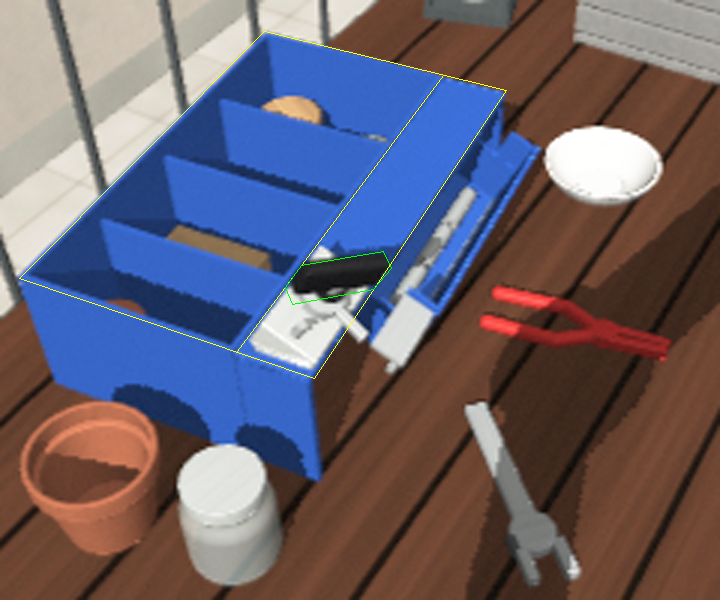

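```bash
cat > plan.py <<'E'
from h import *
def Rt(rpy): return R.from_euler('xyz',rpy,degrees=True)
def plan(p0,r0,p1,r1,n,hand,dp=2):
    """rows with rounded numbers, error-corrected"""
    p0=np.array(p0,float);p1=np.array(p1,float); d=(r1*r0.inv()).as_rotvec()
    p,r=p0.copy(),r0; rows=[]
    for i in range(1,n+1):
        pt=p0+(p1-p0)*i/n; rt=R.from_rotvec(d*i/n)*r0
        s=np.round(r.inv().apply(pt-p)*100,dp); w=np.round((r.inv()*rt).as_rotvec(degrees=True),1)
        rows.append([*s.tolist(),*w.tolist(),hand]); p=p+r.apply(s/100); r=r*R.from_rotvec(w,degrees=True)
    print(json.dumps(rows).replace(".0,",",").replace("-0,","0,")); print("end",p.round(4),r.as_euler('xyz',degrees=True).round(1))
E
python3 - <<'E'
from plan import *
from cell import env
o=env.get_obs(); t=np.load("tray.npy")
p0=o["tool_pos"]; r0=Rt(o["tool_rot"])
p1=tw(t,[-.16,-.055,.26]); print(p1)
# approx plan: rotate the long way (yaw decreasing)
rm=Rt([180,0,90]); pm=[.46,.2,.29]
plan(p0,r0,pm,rm,11,0,1)
plan(pm,rm,p1,Rt([180,0,np.degrees(t[2])]),12,0,1)
E
```

```text
[ 0.53724015 -0.19631724  0.26      ]
[[-3.1, -2.6, 0, 0, 0, 6, 0], [-3.3, -2.2, 0, 0, 0, 6, 0], [-3.6, -1.8, 0.1, 0, 0, 6.1, 0], [-3.7, -1.5, 0, 0, 0, 6, 0], [-3.9, -1.1, 0, 0, 0, 6, 0], [-4, -0.6, 0, 0, 0, 6, 0], [-4, -0.3, 0, 0, 0, 6.1, 0], [-4, 0.2, 0, 0, 0.1, 6, 0], [-3.9, 0.6, 0, 0, 0, 6, 0], [-3.9, 1, 0.1, -0.1, 0, 6, 0], [-3.8, 1.4, 0, 0, 0, 6, 0]]
end [0.4597 0.1998 0.2897] [180.  -0.  90.]
[[-3.3, 0.6, 0.3, 0, 0, 6.9, 0], [-3.2, 1.1, 0.2, 0, 0, 7, 0], [-3.1, 1.4, 0.3, 0, 0, 6.9, 0], [-2.8, 1.8, 0.2, 0, 0, 6.9, 0], [-2.6, 2.1, 0.3, 0, 0, 6.9, 0], [-2.4, 2.4, 0.2, 0, 0, 7, 0], [-2, 2.7, 0.2, 0, 0, 6.9, 0], [-1.8, 2.9, 0.3, 0, 0, 6.9, 0], [-1.3, 3, 0.2, 0, 0, 6.9, 0], [-1, 3.3, 0.3, 0, 0, 7, 0], [-0.5, 3.3, 0.2, 0, 0, 6.9, 0], [-0.2, 3.3, 0.3, 0, 0, 6.9, 0]]
end [ 0.5371 -0.1959  0.26  ] [180.   -0.    6.9]
```

Call:
drive_tool(
  commands=[
    [-3.1,-2.6,0,0,0,6,0],
    [-3.3,-2.2,0,0,0,6,0],
    [-3.6,-1.8,0.1,0,0,6.1,0],
    [-3.7,-1.5,0,0,0,6,0],
    [-3.9,-1.1,0,0,0,6,0],
    [-4,-0.6,0,0,0,6,0],
    [-4,-0.3,0,0,0,6.1,0],
    [-4,0.2,0,0,0,6,0],
    [-3.9,0.6,0,0,0,6,0],
    [-3.9,1,0.1,0,0,6,0],
    [-3.8,1.4,0,0,0,6,0],
    [0,0,0,0,0,0,0],
  ],
  force=20,
)

```text
time_s: 1.15
tool_pos: [0.4635, 0.1908, 0.2905]
tool_rot: [179.9, 0.2, 89.1]
force: [0.2, -0.6, 0.9]
grip_width: 0.015
```

Call:
drive_tool(
  commands=[
    [-3.3,0.6,0.3,0,0,6.9,0],
    [-3.2,1.1,0.2,0,0,7,0],
    [-3.1,1.4,0.3,0,0,6.9,0],
    [-2.8,1.8,0.2,0,0,6.9,0],
    [-2.6,2.1,0.3,0,0,6.9,0],
    [-2.4,2.4,0.2,0,0,7,0],
    [-2,2.7,0.2,0,0,6.9,0],
    [-1.8,2.9,0.3,0,0,6.9,0],
    [-1.3,3,0.2,0,0,6.9,0],
    [-1,3.3,0.3,0,0,7,0],
    [-0.5,3.3,0.2,0,0,6.9,0],
    [-0.2,3.3,0.3,0,0,6.9,0],
    [0,0,0,0,0,0,0],
    [0,0,0,0,0,0,0],
  ],
)

```text
time_s: 2.32
tool_pos: [0.5365, -0.198, 0.2597]
tool_rot: [179.9, 0.1, 6.7]
force: [-0.1, 1.4, 0.4]
grip_width: 0.0002
```

Run:
```python
from plan import *
from cell import env
import cv2
o=env.get_obs(); t=np.load("tray.npy"); print(o["qpos"].round(1))
p0=o["tool_pos"]; r0=Rt(o["tool_rot"])
c,s=np.cos(t[2]),np.sin(t[2]); d=p0-[t[0],t[1],0]; print("tray frame",c*d[0]+s*d[1],-s*d[0]+c*d[1],p0[2])
plan(p0,r0,tw(t,[-.16,-.055,.148]),Rt([180,0,np.degrees(t[2])]),5,0,1)
for n in ("side","wrist"): cv2.imwrite(f"pics/{n}1.png",env.read_camera(n)["img"])
```

```text
[-18.5  11.6  41.2  98.4  -7.9  73.  -58.9]
tray frame -0.1609036701765825 -0.05654626676970531 0.25972729169544645
[[0, 0, 2.2, 0, 0, 0, 0], [0, -0.1, 2.3, 0, 0, -0.1, 0], [0.1, 0, 2.2, 0, 0.1, 0, 0], [0, 0, 2.2, 0, 0, 0, 0], [0, -0.1, 2.3, 0.1, 0, 0, 0]]
end [ 0.5372 -0.196   0.1477] [-180.    -0.     6.8]
```

View pics/side1.png

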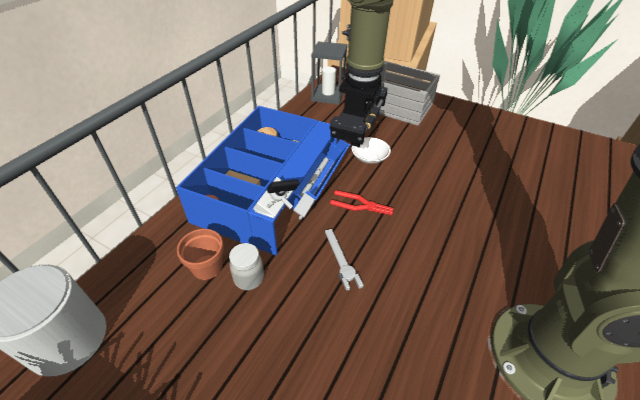

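View pics/wrist1.png

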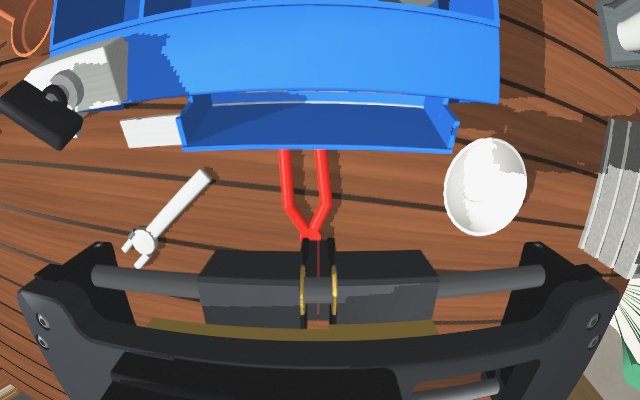

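Call:
drive_tool(
  commands=[
    [0,0,2.2,0,0,0,0],
    [0,-0.1,2.3,0,0,0,0],
    [0.1,0,2.2,0,0,0,0],
    [0,0,2.2,0,0,0,0],
    [0,-0.1,2.3,0,0,0,0],
    [0,0,0,0,0,0,0],
    [1,0,0,0,0,0,0],
    [1,0,0,0,0,0,0],
    [1,0,0,0,0,0,0],
    [1,0,0,0,0,0,0],
    [0.8,0,0,0,0,0,0],
    [0.6,0,0,0,0,0,0],
  ],
)

```text
time_s: 3.42
tool_pos: [0.5923, -0.1874, 0.1489]
tool_rot: [180.0, 0.0, 6.9]
force: [-3.6, -0.6, 2.9]
grip_width: 0.0006
```

Call:
drive_tool(
  commands=[
    [0.5,0,0,0,0,0,0],
    [0.5,0,0,0,0,0,0],
    [0.4,0,0,0,0,0,0],
    [0.3,0,0,0,0,0,0],
    [0.2,0,0,0,0,0,0],
    [0.2,0,0,0,0,0,0],
    [0,0,0,0,0,0,0],
  ],
)

```text
time_s: 4.0
tool_pos: [0.6128, -0.1847, 0.1482]
tool_rot: [180.0, -0.0, 6.9]
force: [-1.2, -0.8, 0.2]
grip_width: 0.0007
```

```bash
cat > chk.py <<'E'
from plan import *
from cell import env
import cv2,sys
o=env.get_obs(); t=np.load("tray.npy"); print(o["qpos"].round(1))
p0=o["tool_pos"]
c,s=np.cos(t[2]),np.sin(t[2]); d=p0-[t[0],t[1],0]; print("tray frame",c*d[0]+s*d[1],-s*d[0]+c*d[1],p0[2],o["force"].round(2),o["wrist_torque"].round(3))
for n in sys.argv[2:]:
    cv2.imwrite(f"pics/{n}{sys.argv[1]}.png",env.read_camera(n)["img"])
E
python3 chk.py 2 side wrist
```

```text
[-14.6  26.5  37.2  95.2 -17.5  64.1 -55.7]
tray frame -0.0835987728528306 -0.05252630338300521 0.1482072828317501 [-1.16 -0.78  0.22] [-0.216  0.362 -0.018]
```

View pics/side2.png

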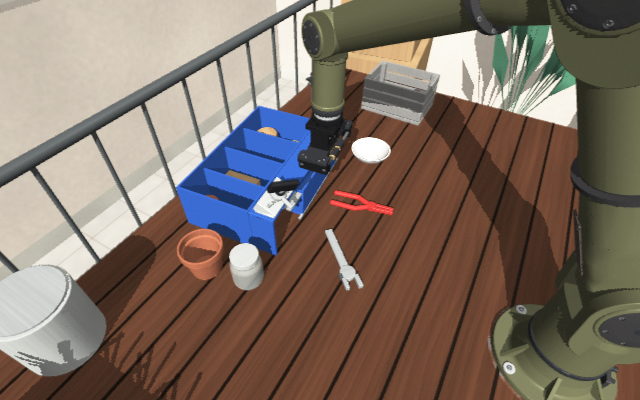

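View pics/wrist2.png

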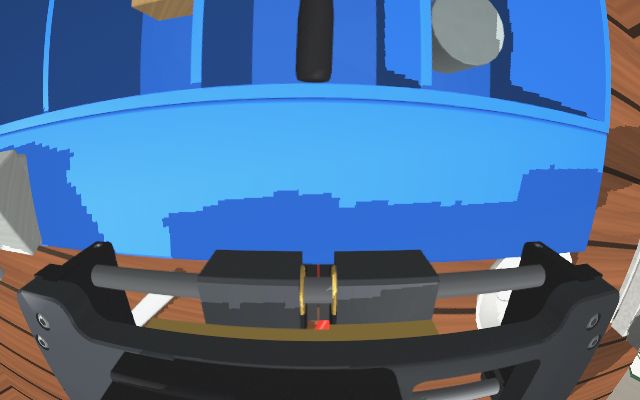

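Call:
drive_tool(
  commands=[
    [0.2,0,0,0,0,0,0],
    [0.2,0,0,0,0,0,0],
    [0,0,0,0,0,0,0],
  ],
)

```text
time_s: 4.35
tool_pos: [0.615, -0.1843, 0.1481]
tool_rot: [-179.9, 0.2, 6.9]
force: [-6.0, -0.2, 3.4]
grip_width: 0.0006
```

Call:
drive_tool(
  commands=[
    [0.2,0,0,0,0,0,0],
    [0.1,0,0,0,0,0,0],
    [0,0,0,0,0,0,0],
  ],
)

```text
time_s: 4.6
tool_pos: [0.6155, -0.1843, 0.1481]
tool_rot: [-179.8, 0.5, 6.9]
force: [-13.1, 0.6, 9.7]
grip_width: 0.0003
```

Call:
drive_tool(
  commands=[
    [0.3,0,0,0,0,0,0],
    [0,0,0,0,0,0,0],
    [0,0,0,0,0,0,0],
  ],
)

```text
time_s: 4.85
tool_pos: [0.6159, -0.1844, 0.148]
tool_rot: [-179.7, 0.8, 6.8]
force: [-21.5, 1.8, 14.1]
grip_width: 0.0005
```

Call:
drive_tool(
  commands=[
    [-1,0,0,0,0,0,0],
    [-2,0,0,0,0,0,0],
    [-2.5,0,0,0,0,0,0],
    [-2,0,0,0,0,0,0],
    [0,0,-3,0,0,0,0],
    [0,0,-4,0,0,0,0],
    [0,0,-4,0,0,0,0],
    [0,0,-4,0,0,0,1],
    [0,0,-2,0,0,0,1],
    [0,0,0,0,0,0,1],
  ],
)

```text
time_s: 5.68
tool_pos: [0.5506, -0.1931, 0.3245]
tool_rot: [179.9, -0.7, 7.0]
force: [1.5, 0.3, 0.2]
grip_width: 0.0132
```

```bash
python3 chk.py 3 scene side wrist
python3 - <<'E'
import cv2
b=cv2.imread("pics/side3.png");a=cv2.imread("pics/scene3.png")
cv2.imwrite("pics/z3.png",cv2.resize(b[130:240,235:375],None,fx=5,fy=5,interpolation=cv2.INTER_CUBIC))
E
```

```text
[-19.5  10.5  41.7  92.   -7.2  79.5 -60.1]
tray frame -0.1463066801419619 -0.05339491247713725 0.3244748978314581 [1.51 0.28 0.23] [-0.063  0.161  0.022]
```

View pics/z3.png

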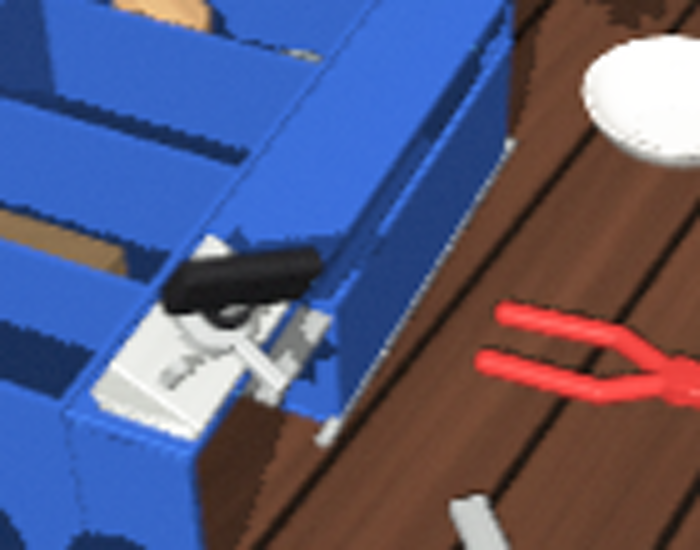

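View pics/wrist3.png

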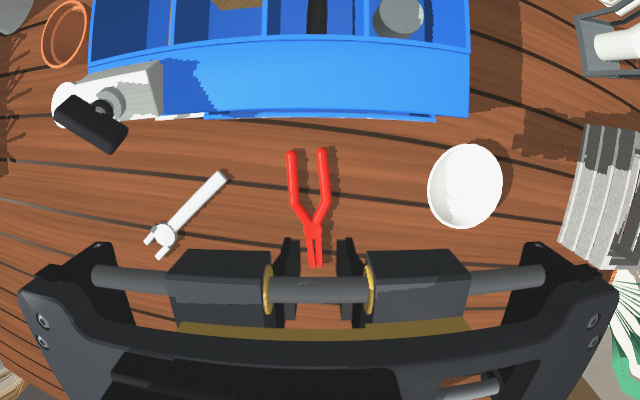

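```bash
cat > wp.py <<'E'
from wing import *
from plan import *
t=np.load("tray.npy"); w=np.load("wing.npy"); 
Rtray=R.from_euler('z',t[2])
def pose(off,dphi=0,w=w):
    phi=w[3]-np.pi*(w[3]>np.pi)+dphi; x=np.cos(phi)*e1+np.sin(phi)*e2; z=-ax; y=np.cross(z,x)
    return tw(t,w[:3]+(.051+off)*ax), Rtray*R.from_matrix(np.stack([x,y,z],1))
E
python3 - <<'E'
from wp import *
from cell import env
o=env.get_obs(); p,r=pose(.08); print(p,r.as_euler('xyz',degrees=True), w)
plan(o["tool_pos"],Rt(o["tool_rot"]),p,r,13,1,1)
E
```

```text
[0.54601966 0.01055137 0.3010678 ] [156.23119532 -17.12175185  63.11012717] [-0.06302014  0.14933177  0.18649262  4.05978769]
[[0.2, -1.5, 0.1, -1, 2.1, -4, 1], [0.3, -1.6, 0.1, -1.1, 2, -3.9, 1], [0.3, -1.5, 0.1, -1, 2.1, -4, 1], [0.5, -1.5, 0.1, -1, 2.1, -3.9, 1], [0.6, -1.4, 0.1, -1, 2, -4, 1], [0.7, -1.4, 0.1, -1.1, 2.1, -3.9, 1], [0.7, -1.4, 0, -1, 2.1, -4, 1], [0.9, -1.3, 0.1, -1, 2, -3.9, 1], [0.9, -1.3, 0.1, -1.1, 2.1, -4, 1], [1, -1.1, 0.1, -1, 2.1, -3.9, 1], [1.1, -1.1, 0.1, -1, 2, -4, 1], [1.2, -1.1, 0.2, -1, 2.1, -3.9, 1], [1.2, -0.9, 0.1, -1.1, 2.1, -4, 1]]
end [0.5459 0.0102 0.3012] [156.2 -17.1  63.2]
```

Call:
drive_tool(
  commands=[
    [0.2,-1.5,0.1,-1,2.1,-4,1],
    [0.3,-1.6,0.1,-1.1,2,-3.9,1],
    [0.3,-1.5,0.1,-1,2.1,-4,1],
    [0.5,-1.5,0.1,-1,2.1,-3.9,1],
    [0.6,-1.4,0.1,-1,2,-4,1],
    [0.7,-1.4,0.1,-1.1,2.1,-3.9,1],
    [0.7,-1.4,0,-1,2.1,-4,1],
    [0.9,-1.3,0.1,-1,2,-3.9,1],
    [0.9,-1.3,0.1,-1.1,2.1,-4,1],
    [1,-1.1,0.1,-1,2.1,-3.9,1],
    [1.1,-1.1,0.1,-1,2,-4,1],
    [1.2,-1.1,0.2,-1,2.1,-3.9,1],
    [1.2,-0.9,0.1,-1.1,2.1,-4,1],
    [0,0,0,0,0,0,1],
    [0,0,0,0,0,0,1],
    [0,0,0,0,0,0,1],
  ],
)

```text
time_s: 7.17
tool_pos: [0.5458, 0.0088, 0.301]
tool_rot: [156.3, -17.0, 63.0]
force: [0.5, -0.7, 0.4]
grip_width: 0.0875
```

```bash
python3 chk.py 4 scene wrist
python3 - <<'E'
from wp import *
from cell import env
c=env.read_camera("wrist"); im=c["img"].copy()
np.save("wc4.npy",np.array([c["mtx"],c["pose"][:3,:3]])); np.save("wp4.npy",c["pose"])
def pf(P):
    T=c["pose"]; p=(P-T[:3,3])@T[:3,:3]; th=np.arctan2(np.hypot(p[:,0],p[:,1]),p[:,2]); n=p[:,:2]/np.hypot(p[:,0],p[:,1])[:,None]
    return c["mtx"][:2,2]+c["mtx"][0,0]*th[:,None]*n
q=pf(tw(t,box(w[:3],w[3]))); print(q.round(0).tolist())
cv2.polylines(im,[cv2.convexHull(np.round(q).astype(np.int32))],True,(0,255,0),1); cv2.imwrite("pics/wo4.png",im)
E
```

```text
[-33.8 -14.2  27.1 118.5   8.5  45.4 -40.9]
tray frame -0.12695275828765445 0.14763504468716698 0.30097786197224224 [ 0.48 -0.68  0.39] [-0.212  0.595 -0.054]
[[306.0, 168.0], [304.0, 176.0], [323.0, 168.0], [324.0, 176.0], [307.0, 249.0], [305.0, 267.0], [323.0, 249.0], [324.0, 267.0]]
```

View pics/wo4.png

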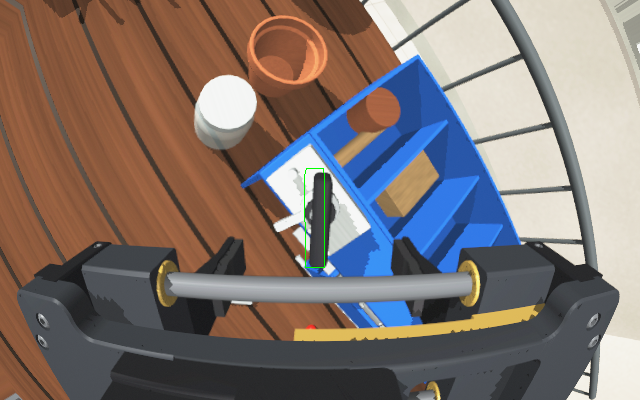

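View pics/scene4.png

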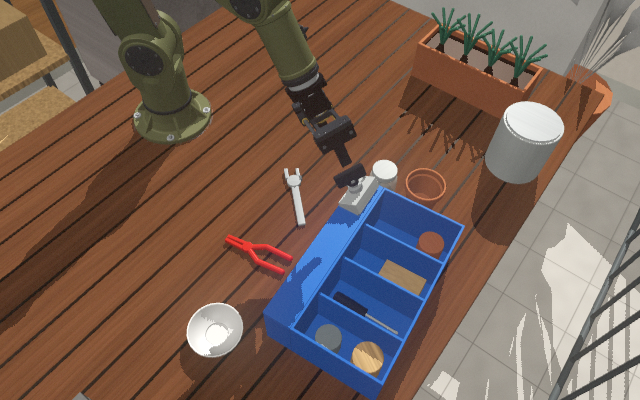

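Run:
```python
import cv2
b=cv2.imread("pics/wrist4.png")
cv2.imwrite("pics/z4.png",cv2.resize(b[135:275,250:380],None,fx=5,fy=4.2*5/4.2,interpolation=cv2.INTER_CUBIC)[:600] if 0 else cv2.resize(b[150:275,250:390],None,fx=4.8,fy=4.8,interpolation=cv2.INTER_CUBIC))
```

```text
(no output)
```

View pics/z4.png

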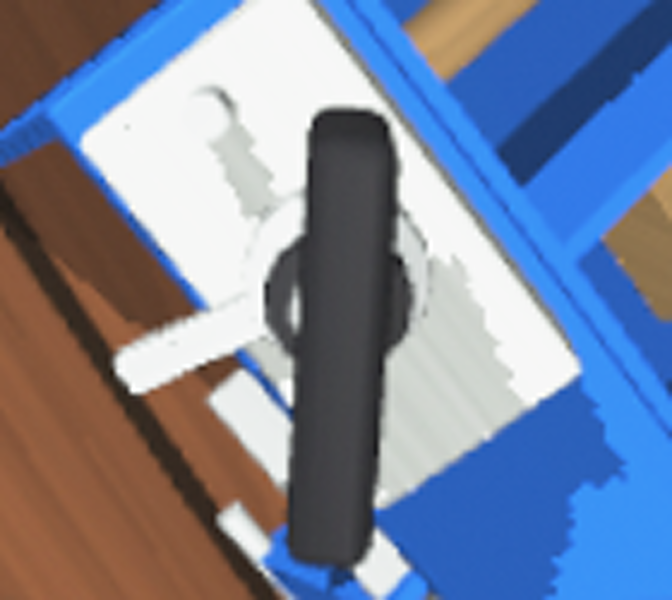

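Run:
```python
from wp import *
K=np.load("wc4.npy")[0]; T=np.load("wp4.npy")
def pf(P):
    p=(P-T[:3,3])@T[:3,:3]; h=np.hypot(p[:,0],p[:,1]); return K[:2,2]+K[0,0]*np.arctan2(h,p[:,2])[:,None]*p[:,:2]/h[:,None]
P1=np.array([(110,180),(325,65),(345,85),(370,150),(345,170),(160,265),(125,225)])/8+[320,155]
P2=np.array([(180,195),(205,142),(415,113),(435,135),(410,195),(195,222)])/8+[245,165]
P3=np.array([(310,118),(322,107),(378,107),(392,130),(398,190),(385,350),(372,550),(330,567),(290,557),(290,520),(307,200)])/4.8+[250,150]
V=[(lambda b:proj(S,b),P1,[320,155]),(lambda b:proj(D,b),P2,[245,165]),(pf,P3,[270,160])]
V=[(f,mask(P,np.array(o),(1000,800)),np.array(o)) for f,P,o in V]
def mk(wt):
  def cost(v):
    b=tw(t,box(v[:3]/10,v[3],(.069,.0135,.0315))); r=0
    for (f,m,o),k in zip(V,wt):
        h=cv2.convexHull(f(b).astype(np.float32))[:,0]; q=mask(h,o,(1000,800)); r+=k*(1-(m&q).sum()/(m|q).sum())
    return r
  return cost
for wt in ((1,1,0),(1,1,1),(1,1,3)):
    x0=np.array([*w[:3]*10,w[3]-np.pi])
    r=minimize(mk(wt),x0,method="Nelder-Mead",options=dict(initial_simplex=x0+np.vstack([np.zeros(4),np.diag([.1,.1,.1,.2])]),maxiter=500))
    print(r.fun,r.x[:3]/10,np.degrees(r.x[3]))
    for i in range(3): print(mk(np.eye(3)[i])(r.x))
np.save("wing2.npy",[*r.x[:3]/10,r.x[3]])
# stop post / pointer: rays from wrist onto collar plane
c=r.x[:3]/10-.03*ax
for nm,px in(("pointer tip",(130,370)),("pointer root",(255,320)),("post",(210,110)),("postshadow",(220,120))):
    q=(np.array(px)/4.8+[250,150]-K[:2,2])/K[0,0]; a=np.hypot(*q); d=T[:3,:3]@np.array([*(np.sin(a)*q/a),np.cos(a)])
    C=tw(t,c); n=Rtray.apply(ax); P=T[:3,3]+d*(((C-T[:3,3])@n)/(d@n)); v=Rtray.inv().apply(P-C); print(nm,np.degrees(np.arctan2(v@e2,v@e1)),np.linalg.norm(v))
```

```text
0.41064408332104896 [-0.06275345  0.14926691  0.18635325] 52.816364492649264
0.18711320268179477
0.2235308806392542
0.5602770188703221
0.5393052759374632 [-0.05971917  0.14450478  0.1859142 ] 49.673004486257916
0.22369542570319156
0.25270100756686764
0.06290884266740404
0.6554884778407596 [-0.05982497  0.14419531  0.18553077] 49.51136932837554
0.23274563935249093
0.24743438932381456
0.0584361497214847
pointer tip 168.06539872135448 0.04291391874270908
pointer root 171.93709150858737 0.0175748502841839
post 89.38206456907629 0.03787987405854512
postshadow 88.88825083306136 0.03539913915145415
```

```bash
sed -i 's/wing.npy/wing2.npy/' wp.py
python3 - <<'E'
from wp import *
from cell import env
o=env.get_obs(); p0,r0=o["tool_pos"],Rt(o["tool_rot"])
p,r=pose(.055); plan(p0,r0,p,r,3,1,1)
p2,r2=pose(.003); plan(p,r,p2,r2,5,1,1)
E
```

```text
[[0, 0.1, 0.9, 0, 0, 1, 1], [-0.1, 0.1, 1, 0.1, 0.1, 1, 1], [0, 0.1, 0.9, 0, 0, 1, 1]]
end [0.5616 0.0077 0.2781] [157.2 -18.4  60.1]
[[0, 0, 1, 0, 0, 0, 1], [0, 0, 1.1, 0, 0, 0, 1], [0, 0, 1, 0, 0, 0, 1], [0, 0, 1.1, 0, 0, 0, 1], [0, 0, 1, 0, 0, 0, 1]]
end [0.5869 0.0103 0.2328] [157.1 -18.3  60.1]
```

Call:
drive_tool(
  commands=[
    [0,0.1,0.9,0,0,1,1],
    [-0.1,0.1,1,0,0,1,1],
    [0,0.1,0.9,0,0,1,1],
    [0,0,1,0,0,0,1],
    [0,0,1.1,0,0,0,1],
    [0,0,1,0,0,0,1],
    [0,0,1.1,0,0,0,1],
    [0,0,1,0,0,0,1],
    [0,0,0,0,0,0,1],
    [0,0,0,0,0,0,1],
  ],
)

```text
time_s: 8.15
tool_pos: [0.5862, 0.0117, 0.2317]
tool_rot: [157.1, -18.2, 60.2]
force: [0.4, -0.5, -0.4]
grip_width: 0.087
```

```bash
python3 chk.py 5 wrist; python3 -c "
from wp import *
from cell import env
o=env.get_obs(); plan(o['tool_pos'],Rt(o['tool_rot']),*pose(.003),1,1,2)"
```

```text
[-35.   -4.2  31.4 119.3   0.8  35.4 -37.1]
tray frame -0.08653943354882189 0.14566277748140383 0.23165714775722432 [ 0.4  -0.53 -0.37] [-0.202  0.629  0.028]
[[-0.08, 0.13, -0.01, 0, 0, 0.1, 1]]
end [0.5869 0.0103 0.2327] [157.1 -18.3  60.1]
```

View pics/wrist5.png

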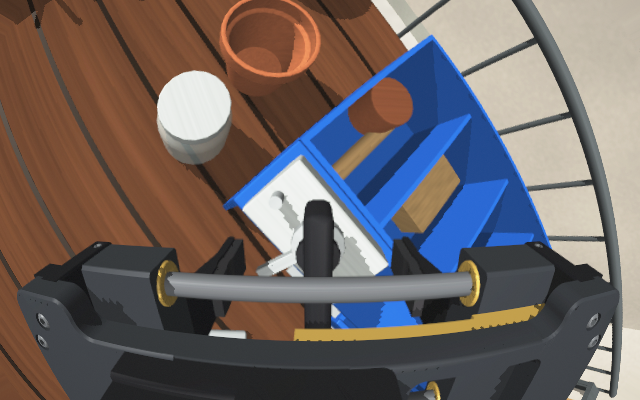

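Call:
drive_tool(
  commands=[
    [0,0.1,0,0,0,0,0.5],
    [0,0,0,0,0,0,0.3],
    [0,0,0,0,0,0,0.2],
    [0,0,0,0,0,0,0],
    [0,0,0,0,0,0,0],
    [0,0,0,0,0,0,0],
    [0,0,0,0,0,0,0],
    [0,0,0,0,0,0,0],
  ],
  force=25,
)

```text
time_s: 8.87
tool_pos: [0.587, 0.0111, 0.2331]
tool_rot: [157.0, -18.3, 60.2]
force: [0.6, -0.5, -0.3]
grip_width: 0.0419
```

```bash
cat > tq.py <<'E'
from wp import *
from cell import env
o=env.get_obs(); r=Rt(o["tool_rot"]); print("t",o["time_s"],"grip",o["grip_width"],"F tool",r.inv().apply(o["force"]).round(2),"M tool",r.inv().apply(o["wrist_torque"]).round(3),"q",o["qpos"].round(1))
p,rr=pose(.003); e=(rr.inv()*r).as_rotvec(degrees=True); print("turn",e.round(2),"off mm",(rr.inv().apply(o["tool_pos"]-p)*1000).round(1))
E
python3 tq.py
```

```text
t 8.8667 grip 0.04185105353993341 F tool [-0.24  0.64  0.53] M tool [ 0.51  -0.45  -0.092] q [-35.   -4.2  31.5 119.2   0.6  35.5 -36.9]
turn [-0.06 -0.01 -0.12] off mm [ 0.8 -0.2 -0.1]
```

Call:
drive_tool(
  commands=[
    [0,0,0,0,0,0,0],
    [0,0,0,0,0,0,0],
    [0,0,0,0,0,0,0],
    [0,0,0,0,0,0,0],
    [0,0,0,0,0,0,0],
    [0,0,0,0,0,0,0],
  ],
)

```text
time_s: 9.37
tool_pos: [0.5862, 0.0119, 0.2324]
tool_rot: [157.2, -18.3, 60.2]
force: [-4.7, 1.9, 1.6]
grip_width: 0.0239
```

```bash
python3 tq.py
```

```text
t 9.3667 grip 0.023931139499457674 F tool [-0.18 -3.96 -3.59] M tool [ 1.431 -0.461  0.059] q [-35.   -4.2  31.4 119.2   0.6  35.6 -37. ]
turn [ 0.08 -0.05 -0.14] off mm [ 0.8 -1.5  0.1]
```

Call:
drive_tool(
  commands=[
    [0,0,0,0,0,0,0],
    [0,0,0,0,0,0,0],
    [0,0,0,0,0,0,0],
    [0,0,0,0,0,0,0],
  ],
)

```text
time_s: 9.7
tool_pos: [0.5862, 0.0119, 0.2324]
tool_rot: [157.2, -18.2, 60.2]
force: [-4.4, 2.0, 2.1]
grip_width: 0.0239
```

```bash
python3 tq.py; python3 chk.py 6 wrist side scene
python3 - <<'E'
import cv2
b=cv2.imread("pics/wrist6.png");d=cv2.imread("pics/scene6.png")
cv2.imwrite("pics/z6.png",cv2.hconcat([cv2.resize(b[170:310,220:400],(540,420)),cv2.resize(d[140:240,300:390],(378,420))][:1]));cv2.imwrite("pics/z6b.png",cv2.resize(d[120:220,300:420],(720,600)))
E
```

```text
t 9.7 grip 0.023905695347475334 F tool [ 0.2  -3.59 -3.86] M tool [ 1.46  -0.507  0.041] q [-35.   -4.2  31.4 119.2   0.6  35.6 -36.9]
turn [ 0.09 -0.05 -0.14] off mm [ 0.8 -1.6  0.1]
[-35.   -4.2  31.4 119.2   0.6  35.6 -36.9]
tray frame -0.08652244584128607 0.14583424485898222 0.23235484687591818 [-4.42  1.97  2.12] [0.333 1.492 0.235]
```

View pics/z6.png

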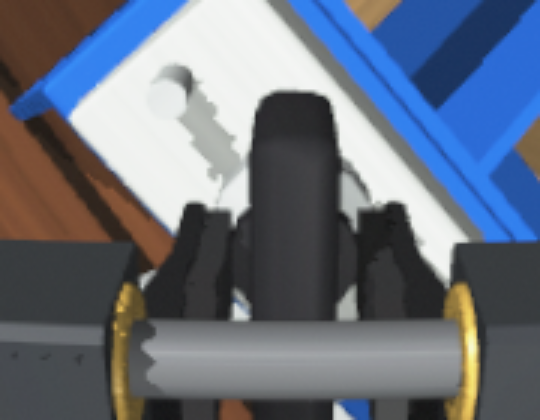

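View pics/z6b.png

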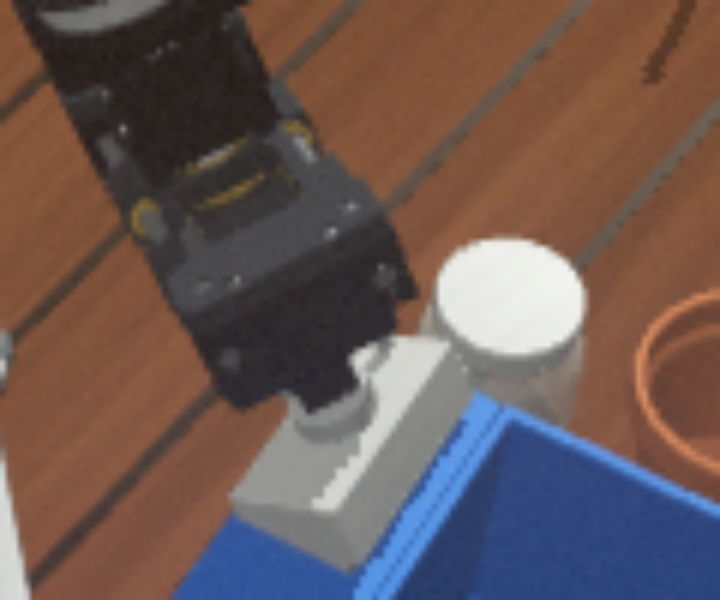

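Call:
drive_tool(
  commands=[
    [0,0,0,0,0,0,0.4],
    [0,0,0,0,0,0,0.4],
    [0,0.1,-0.4,0,0,0,0.4],
    [0,0,-0.4,0,0,0,0.4],
    [0,0,0,0,0,0,0],
    [0,0,0,0,0,0,0],
    [0,0,0,0,0,0,0],
    [0,0,0,0,0,0,0],
    [0,0,0,0,0,0,0],
    [0,0,0,0,0,0,0],
    [0,0,0,0,0,0,0],
    [0,0,0,0,0,0,0],
  ],
)

```text
time_s: 10.85
tool_pos: [0.5825, 0.0114, 0.2393]
tool_rot: [157.3, -18.2, 60.2]
force: [-6.2, 3.1, 3.3]
grip_width: 0.0138
```

```bash
python3 tq.py
```

```text
t 10.85 grip 0.013777361590940443 F tool [ 0.69 -5.11 -5.68] M tool [ 1.693 -0.524  0.029] q [-34.9  -5.2  31.1 119.1   1.5  36.6 -37.6]
turn [ 0.18 -0.07 -0.15] off mm [ 0.9 -1.4 -7.8]
```

Call:
drive_tool(
  commands=[
    [0,-0.2,0,0,0,0,0],
    [0,0,0,0,0,0,0],
    [0,0,0,0,0,0,0],
  ],
)

```text
time_s: 11.1
tool_pos: [0.5821, 0.0115, 0.2392]
tool_rot: [157.1, -18.3, 60.2]
force: [-0.4, 0.9, -0.2]
grip_width: 0.0141
```

```bash
python3 tq.py
```

```text
t 11.1 grip 0.014051787377920892 F tool [ 0.49 -0.86  0.  ] M tool [ 0.831 -0.391  0.021] q [-34.9  -5.4  31.  119.3   1.8  36.4 -38. ]
turn [-0.01 -0.03 -0.13] off mm [ 0.8 -1.8 -7.9]
```

Call:
drive_tool(
  commands=[
    [0,0,0,0,0,3,0],
    [0,0,0,0,0,4,0],
    [0,0,0,0,0,4,0],
    [0,0,0,0,0,4,0],
    [0,0,0,0,0,3,0],
    [0,0,0,0,0,2,0],
    [0,0,0,0,0,0,0],
  ],
)

```text
time_s: 11.68
tool_pos: [0.5822, 0.0115, 0.2392]
tool_rot: [164.7, -24.9, 39.9]
force: [-0.6, 2.0, -0.4]
grip_width: 0.0142
```

```bash
python3 tq.py
```

```text
t 11.6833 grip 0.014188939909456 F tool [ 0.56 -2.03  0.11] M tool [ 0.844 -0.732 -0.044] q [-33.2  -5.2  29.4 119.2   1.4  36.4 -57.7]
turn [-1.000e-02 -3.000e-02  1.992e+01] off mm [ 0.8 -1.8 -7.8]
```

Call:
drive_tool(
  commands=[
    [0,-0.1,0,0,0,3,0],
    [0,0,0,0,0,4,0],
    [0,0,0,0,0,4,0],
    [0,0,0,0,0,4,0],
    [0,0,0,0,0,3,0],
    [0,0,0,0,0,2,0],
    [0,0,0,0,0,0,0],
  ],
)

```text
time_s: 12.27
tool_pos: [0.582, 0.0116, 0.2392]
tool_rot: [174.6, -28.6, 17.9]
force: [0.9, 0.2, -2.7]
grip_width: 0.014
```

```bash
python3 tq.py; python3 chk.py 7 wrist
```

```text
t 12.2667 grip 0.014012056466645594 F tool [-0.5  -0.2   2.77] M tool [ 0.067 -0.774  0.025] q [-31.6  -5.1  27.8 119.2   1.2  36.3 -77.6]
turn [-9.000e-02 -1.000e-02  3.988e+01] off mm [ 0.8 -2.  -7.9]
[-31.6  -5.1  27.8 119.2   1.2  36.3 -77.6]
tray frame -0.09067585367608065 0.14609719115789632 0.23917345912235793 [ 0.86  0.22 -2.67] [-0.135  0.764 -0.054]
```

View pics/wrist7.png

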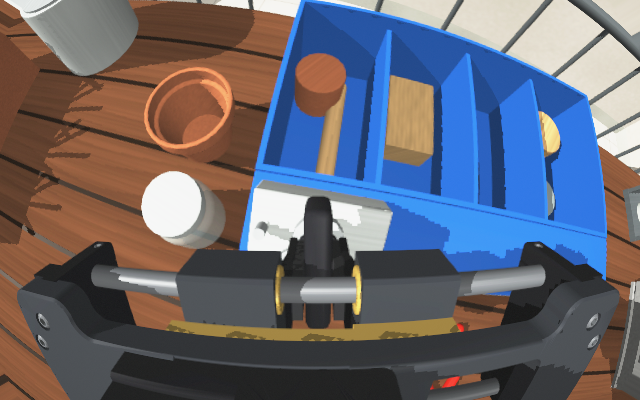

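Call:
drive_tool(
  commands=[
    [0,0,0,0,0,3,0],
    [0,0,0,0,0,4,0],
    [0,0,0,0,0,4,0],
    [0,0,0,0,0,4,0],
    [0,0,0,0,0,0,0],
  ],
)

```text
time_s: 12.73
tool_pos: [0.582, 0.0117, 0.2392]
tool_rot: [-177.1, -28.9, 0.7]
force: [1.8, -0.1, -3.6]
grip_width: 0.0139
```

```bash
python3 tq.py; python3 chk.py 8 wrist side
python3 - <<'E'
import cv2
b=cv2.imread("pics/wrist8.png");cv2.imwrite("pics/z8.png",cv2.resize(b[150:310,220:400],None,fx=3.7,fy=3.7,interpolation=cv2.INTER_CUBIC))
b=cv2.imread("pics/side8.png");cv2.imwrite("pics/z8b.png",cv2.resize(b[150:240,240:340],None,fx=6,fy=6,interpolation=cv2.INTER_CUBIC))
E
```

```text
t 12.7333 grip 0.013851407857493146 F tool [-0.15  0.33  4.07] M tool [-0.276 -0.668  0.011] q [-30.4  -5.   26.7 119.2   1.   36.3 -92.5]
turn [-9.00e-02  1.00e-02  5.49e+01] off mm [ 0.9 -2.  -7.9]
[-30.4  -5.   26.7 119.2   1.   36.3 -92.5]
tray frame -0.09066274157703393 0.146156406546679 0.2392052315107422 [ 1.84 -0.1  -3.65] [-0.261  0.664 -0.113]
```

View pics/z8.png

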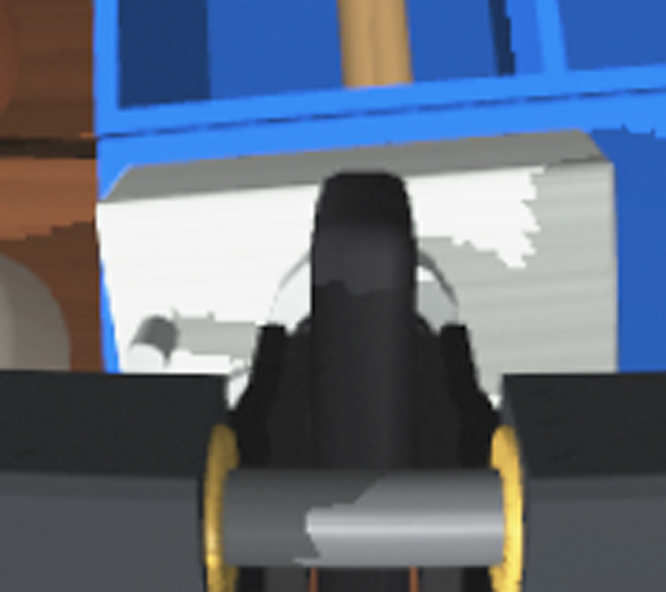

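View pics/z8b.png

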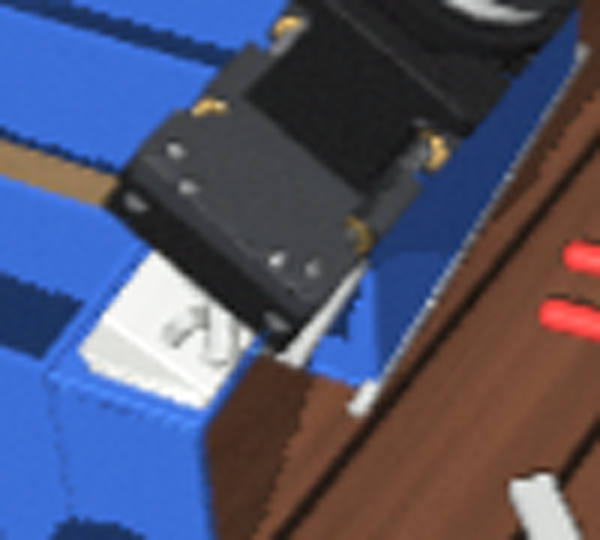

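Call:
drive_tool(
  commands=[
    [0,0,0,0,0,3,0],
    [0,0,0,0,0,3,0],
    [0,0,0,0,0,0,0],
  ],
)

```text
time_s: 13.08
tool_pos: [0.582, 0.0117, 0.2392]
tool_rot: [-173.9, -28.4, -6.0]
force: [3.1, -0.4, -4.1]
grip_width: 0.0139
```

```bash
python3 tq.py
```

```text
t 13.0833 grip 0.01390902496457086 F tool [0.76 0.61 5.05] M tool [-0.37  -0.485  0.016] q [-30.   -5.   26.2 119.2   0.9  36.3 -98.3]
turn [-9.000e-02  1.000e-02  6.083e+01] off mm [ 0.9 -2.  -7.9]
```

Call:
drive_tool(
  commands=[
    [0,0,0,0,0,2,0],
    [0,0,0,0,0,2,0],
    [0,0,0,0,0,0,0],
  ],
)

```text
time_s: 13.33
tool_pos: [0.582, 0.0117, 0.2392]
tool_rot: [-171.8, -27.9, -10.5]
force: [4.6, -1.6, -4.6]
grip_width: 0.0136
```

```bash
python3 tq.py
```

```text
t 13.3333 grip 0.013624881399106278 F tool [2.11 1.65 6.1 ] M tool [-0.504 -0.428  0.025] q [ -29.7   -4.9   25.9  119.2    0.8   36.3 -102.2]
turn [-9.000e-02  1.000e-02  6.477e+01] off mm [ 0.9 -2.1 -7.9]
```

Call:
drive_tool(
  commands=[
    [0,0,0,0,0,2,0],
    [0,0,0,0,0,2,0],
    [0,0,0,0,0,0,0],
  ],
)

```text
time_s: 13.58
tool_pos: [0.5819, 0.0117, 0.2392]
tool_rot: [-169.7, -27.3, -14.9]
force: [4.0, -1.2, -4.7]
grip_width: 0.014
```

```bash
python3 tq.py; python3 chk.py 9 side
python3 - <<'E'
import cv2
b=cv2.imread("pics/side9.png");cv2.imwrite("pics/z9b.png",cv2.resize(b[150:240,240:340],None,fx=6,fy=6,interpolation=cv2.INTER_CUBIC))
E
```

```text
t 13.5833 grip 0.01397460937217393 F tool [1.56 1.24 5.96] M tool [-0.61  -0.339 -0.091] q [ -29.4   -4.9   25.6  119.2    0.8   36.3 -106.2]
turn [-9.000e-02  1.000e-02  6.874e+01] off mm [ 0.9 -2.1 -7.9]
[ -29.4   -4.9   25.6  119.2    0.8   36.3 -106.2]
tray frame -0.09071819295853664 0.1462221334103927 0.23919062280573464 [ 4.   -1.22 -4.69] [-0.509  0.464 -0.146]
```

View pics/z9b.png

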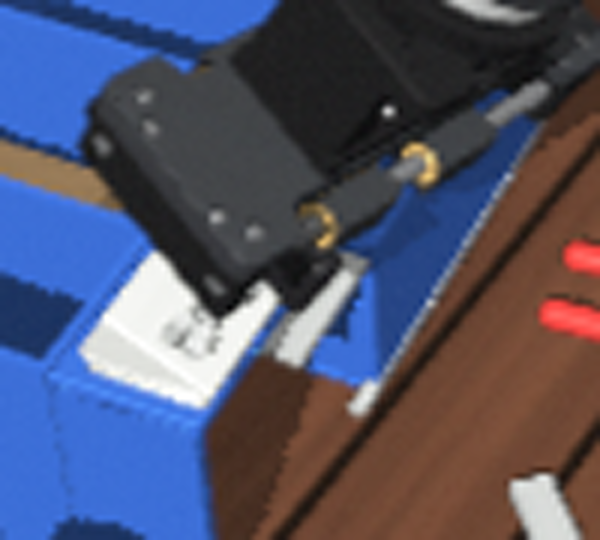

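Call:
drive_tool(
  commands=[
    [0,0,0,0,0,2,0],
    [0,0,0,0,0,2,0],
    [0,0,0,0,0,0,0],
  ],
)

```text
time_s: 13.88
tool_pos: [0.5819, 0.0118, 0.2392]
tool_rot: [-167.7, -26.5, -19.3]
force: [4.3, -1.3, -5.4]
grip_width: 0.0137
```

```bash
python3 tq.py
```

```text
t 13.8833 grip 0.01372098268869969 F tool [1.64 1.22 6.73] M tool [-0.723 -0.229 -0.111] q [ -29.1   -4.9   25.3  119.2    0.7   36.3 -110.1]
turn [-9.000e-02  1.000e-02  7.276e+01] off mm [ 0.9 -2.1 -7.9]
```

Call:
drive_tool(
  commands=[
    [0,0,0,0,0,2,0],
    [0,0,0,0,0,2,0],
    [0,0,0,0,0,0,0],
  ],
)

```text
time_s: 14.13
tool_pos: [0.5819, 0.0118, 0.2392]
tool_rot: [-165.8, -25.6, -23.6]
force: [4.6, -0.7, -5.7]
grip_width: 0.0136
```

```bash
python3 tq.py;python3 chk.py 10 side wrist
python3 - <<'E'
import cv2
b=cv2.imread("pics/side10.png");cv2.imwrite("pics/z10b.png",cv2.resize(b[175:225,250:300],None,fx=12,fy=12,interpolation=cv2.INTER_CUBIC))
b=cv2.imread("pics/wrist10.png");cv2.imwrite("pics/z10.png",cv2.resize(b[150:310,220:400],None,fx=3.7,fy=3.7,interpolation=cv2.INTER_CUBIC))
E
```

```text
t 14.1333 grip 0.013623590021731519 F tool [1.62 0.6  7.15] M tool [-0.725 -0.101 -0.135] q [ -28.8   -4.9   25.1  119.2    0.6   36.3 -114.1]
turn [-8.000e-02  2.000e-02  7.677e+01] off mm [ 0.9 -2.1 -7.9]
[ -28.8   -4.9   25.1  119.2    0.6   36.3 -114.1]
tray frame -0.09073581259914891 0.14624495844849053 0.23919597367634282 [ 4.61 -0.74 -5.69] [-0.635  0.348 -0.173]
```

View pics/z10b.png

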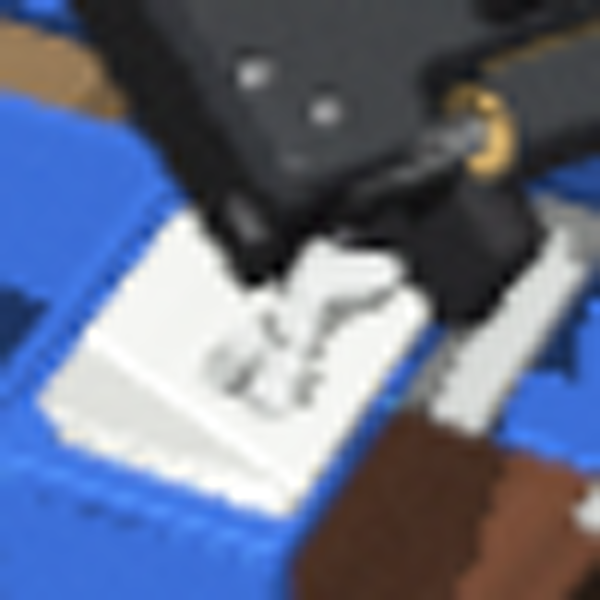

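View pics/z10.png

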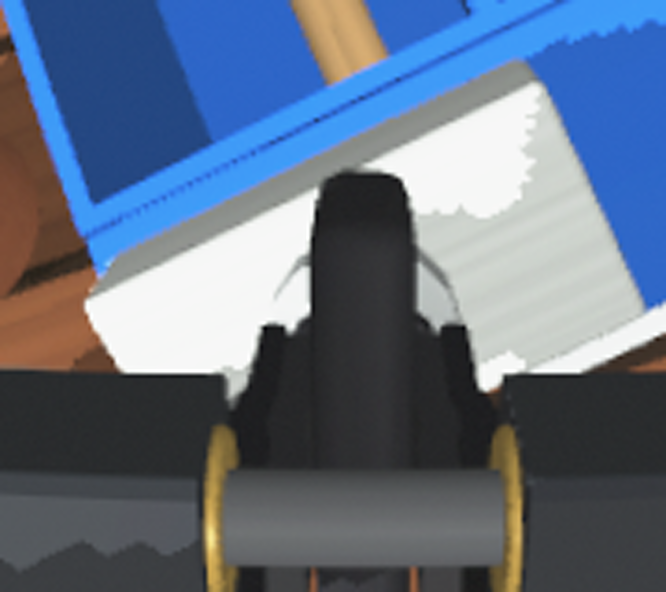

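Call:
drive_tool(
  commands=[
    [0,0,0,0,0,2,0],
    [0,0,0,0,0,2,0],
    [0,0,0,0,0,0,0],
    [0,0,0,0,0,0,0],
  ],
)

```text
time_s: 14.57
tool_pos: [0.582, 0.0118, 0.2392]
tool_rot: [-164.0, -24.6, -27.8]
force: [4.9, -1.8, -6.4]
grip_width: 0.014
```

```bash
python3 tq.py
```

```text
t 14.5667 grip 0.01401310736964568 F tool [2.04 1.51 7.87] M tool [-0.743 -0.092 -0.124] q [ -28.5   -4.9   24.8  119.1    0.6   36.3 -118. ]
turn [-8.000e-02  3.000e-02  8.071e+01] off mm [ 0.9 -2.1 -7.9]
```

Call:
drive_tool(
  commands=[
    [0,0,0,0,0,0,1],
    [0,0,0,0,0,0,1],
    [0,0,0,0,0,0,1],
    [0,0,0,0,0,0,1],
    [0,0,0,0,0,0,1],
    [0,0,0,0,0,0,1],
    [0,0,-1,0,0,0,1],
    [0,0,-1.5,0,0,0,1],
    [0,0,-1.5,0,0,0,1],
    [0,0,-1.5,0,0,0,1],
    [0,0,-1.5,0,0,0,1],
    [0,0,0,0,0,0,1],
    [0,0,0,0,0,0,1],
  ],
)

```text
time_s: 15.65
tool_pos: [0.5484, 0.0079, 0.302]
tool_rot: [-163.8, -24.6, -28.1]
force: [1.3, 0.2, -0.5]
grip_width: 0.0857
```

```bash
python3 tq.py
python3 - <<'E'
from cell import env
import cv2,numpy as np
for n in("wrist","side"):
    c=env.read_camera(n); cv2.imwrite(f"pics/{n}11.png",c["img"])
    if n=="wrist": np.save("wp11.npy",c["pose"])
b=cv2.imread("pics/side11.png");cv2.imwrite("pics/z11b.png",cv2.resize(b[165:240,245:335],None,fx=8,fy=8,interpolation=cv2.INTER_CUBIC))
b=cv2.imread("pics/wrist11.png");cv2.imwrite("pics/z11.png",cv2.resize(b[150:275,250:390],None,fx=4.8,fy=4.8,interpolation=cv2.INTER_CUBIC))
E
```

```text
t 15.65 grip 0.08569900483865113 F tool [ 0.77 -0.47  1.08] M tool [-0.357 -0.681 -0.006] q [ -27.6  -13.1   22.   118.2    5.5   44.8 -122.2]
turn [-5.00e-02  2.00e-01  8.09e+01] off mm [  1.6  -1.6 -79.2]
```

View pics/z11.png

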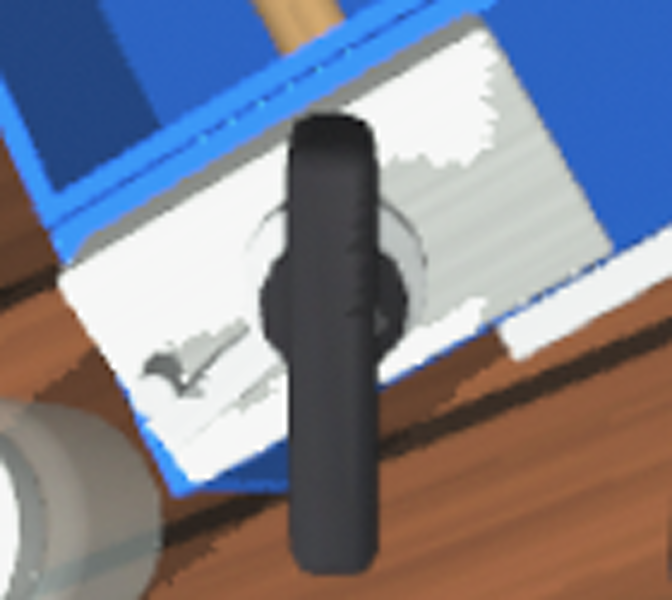

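View pics/z11b.png

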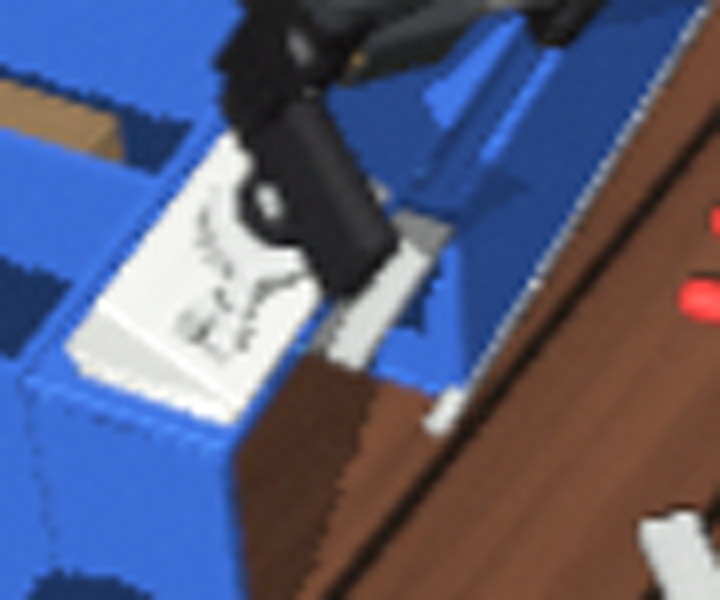

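Run:
```python
import cv2,numpy as np
b=cv2.imread("pics/wrist11.png")[180:260,255:345].astype(float)
b=np.clip((b-190)*255/65,0,255).astype(np.uint8)
cv2.imwrite("pics/z12.png",cv2.resize(b,None,fx=7,fy=7,interpolation=cv2.INTER_CUBIC))
```

```text
(no output)
```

View pics/z12.png

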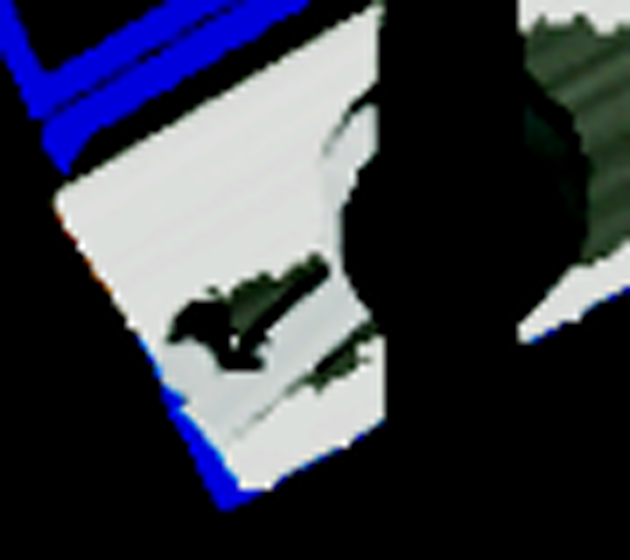

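Run:
```python
from wp import *
K=np.load("wc4.npy")[0]; T=np.load("wp11.npy")
w=w.copy()
c=w[:3]-.03*ax
for nm,px in(("a",(350,298)),("b",(240,392)),("post",(190,365)),("upA",(325,275)),("upB",(245,350)),("loA",(375,320)),("loB",(235,435))):
    q=(np.array(px)/7+[255,180]-K[:2,2])/K[0,0]; a=np.hypot(*q); d=T[:3,:3]@np.array([*(np.sin(a)*q/a),np.cos(a)])
    C=tw(t,c); n=Rtray.apply(ax); P=T[:3,3]+d*(((C-T[:3,3])@n)/(d@n)); v=Rtray.inv().apply(P-C); print(nm,np.degrees(np.arctan2(v@e2,v@e1)).round(1),np.linalg.norm(v).round(4), v@e1,v@e2)
```

```text
a 106.7 0.019 -0.005475854361013304 0.018196463981641212
b 103.7 0.0381 -0.009004970379327671 0.03705396366671185
post 93.7 0.0406 -0.002589307668773976 0.04051408398595163
upA 93.7 0.0193 -0.0012580933420220952 0.019245636179080667
upB 97.7 0.0337 -0.004504070119592902 0.03334778813666549
loA 119.4 0.0196 -0.009608773601206941 0.017072213613873004
loB 108.5 0.0431 -0.01369456782824367 0.04090332180047225
```

```bash
python3 chk.py 13 side scene; python3 -c "
import cv2
a=cv2.imread('pics/side0.png');b=cv2.imread('pics/side13.png');cv2.imwrite('pics/z13.png',cv2.resize(b[90:300,160:420],None,fx=2.8,fy=2.8))"
```

```text
[ -27.6  -12.9   22.   118.3    5.5   44.8 -122.2]
tray frame -0.12493007252750701 0.1465775069323202 0.2999842389076601 [-0.1  -0.68 -0.35] [-0.099  0.758 -0.03 ]
```

View pics/z13.png

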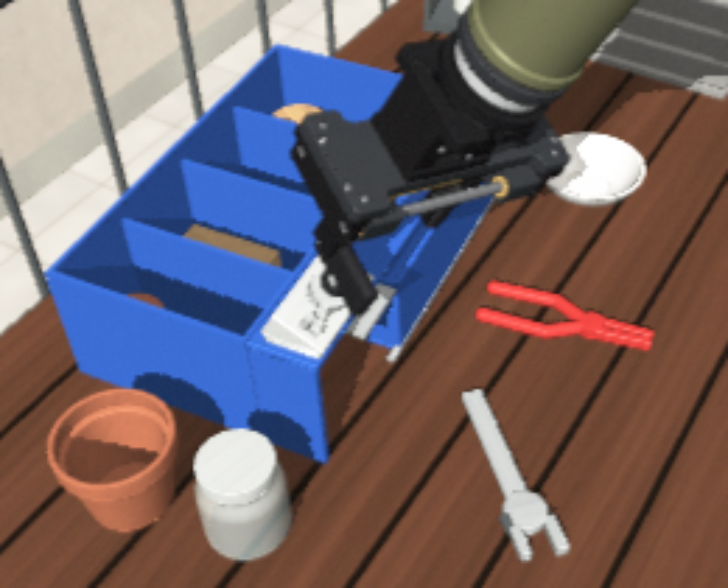

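The view shows the bin shut, the wing released, the pointer at its post, and the wrench, pliers, dish and jar in their starting places. Handing in.

```bash
python3 -c "
from cell import env
print(env.sign_off())"
```

```text
the job is handed in; nothing more can be done
None
```

The bin is shut, the thumbscrew is tightened to its stop with the clutch slipped once, and the job is handed in; no verdict was reported.

- **Bin:** I pushed it with the closed fingertips until the force rose to about 21 N with almost no further movement, so it was on its hard stop. The side view afterwards shows it shut.
- **Thumbscrew:** I turned the wing head about 81° clockwise. The torque stepped by about 0.12 N m at roughly 66° and then held, which I took as the pointer meeting its stop and the clutch starting to slip.
- **Slip:** After release, the wrist picture shows the pointer against the post, having turned about 65°. That leaves a slip of about 16°, or 0.28 rad, inside the 0.03 to 0.6 rad limits.
- **Bystanders:** The wrench, pliers, dish and jar look unmoved. I judged this by eye in the side picture and did not measure it.
- **Robot at the end:** The gripper is open about 70 mm above the wing, touching nothing. The last move ended at about 16 s of the 64 s allowed.

Two readings disagreed with my estimates:
- **First grasp:** It closed at 24 mm on the hub below the wing, so I opened, went up 8 mm and regripped at 14 mm.
- **Wing position:** The scene and side cameras alone put the wing about 5 mm off from where the wrist view placed it, and I used the wrist view.

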